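# Extend the telescoping squeegee and hold it up

## Task

The splashback tiles are to be wiped: press the button on the handle of the telescoping squeegee that lies in its holder, pull the blade end out past the first stop to the second stop, then take the squeegee up out of the holder and hold it in the air, still fully extended and roughly level, about 10 cm higher than it lay. The program finishes while the gripper is still holding the squeegee up; leave the other things on the worktop where they stand.

Things in the scene. Friction and masses are not known exactly. Their poses are not given: they have to be found in the camera images.
- squeegee: telescoping squeegee (300 g; 339 mm long pushed in, 459 mm pulled out) lying level in its holder, free to lift straight up (1 mm play at the sides). Origin on the long axis inside the white handle, 62 mm above the worktop at the start. +x runs along the tool towards the blade, the direction to pull; +z up at the start. Handle: 28 mm wide, 24 mm high, from x = -110 to +90 mm
- squeegee_button (a joint): round button, 20 mm across, on top of the handle; 0 = up (rod locked), 0.005 m = fully down (rod free). About 3 N moves it; it stands 8 mm proud when up, 3 mm when down, and once down it stays down by itself
- squeegee_rod (a joint): how far the steel rod with the blade is pulled out (m): 0 = in; 0.06 = first stop, a click passed between 0.054 and 0.062 that takes about 8 N (up to 15 N for a moment at speed); 0.12 = second stop, a hard end, with another such click between 0.108 and 0.116, after which the rod stays out by itself. Elsewhere it slides against about 2 N. Locked until the button is down
- button_top (a point): centre of the button's upper face, 20 mm above the tool axis when up, at x = 66 mm of the squeegee
- sleeve (a point): middle of the black rubber sleeve on the rod, on the tool axis (x = 128 mm of the squeegee when pushed in): 21 mm thick, 50 mm long between two 25 mm rims; the place to pinch across and pull. Free space from the handle's end (38 mm behind this point) to the blade's neck (31 mm ahead)
- blade (a point): front edge of the 124 mm wide blade at the end of the rod, on the tool axis; the blade lies across the tool, level, at most 18 mm high; its back is 23 mm behind this point
- handle_grip (a point): point on the axis inside the handle at x = 30 mm of the squeegee, where it is 28 mm wide and free between the holder's posts: the place to take the tool. Pulled out, the squeegee balances at about x = 40 mm
- handle_end (a point): rear face of the black pommel (36 x 32 mm, 14 mm long) on the axis, x = -125 mm of the squeegee; a 10 mm thick hanging stub sticks out 16 mm behind it. The pommel bears on the holder's rear post when the rod is pulled, so the handle stays put
- holder: grey fixed holder: foot plate 215 x 90 x 8 mm, two forked posts, each 16 mm long (x) and 42 mm wide, at x = -101 and +70 mm of the holder, up to 66 mm high. Origin on the worktop under the squeegee's origin at the start; its x axis is the squeegee's at the start and points to the robot's right (-y) within 0.25 rad. Place and yaw differ from run to run
- timer: round kitchen timer, 63 mm across, 44 mm high, standing near the holder on the robot's side; origin at the centre of its underside; bystander
- tin_flat: low oblong tin, 63 x 105 x 26 mm, lying close behind the holder; origin at the centre of its underside; bystander
- candle: small tea light in a cup, 38 mm across, 15 mm high, near the holder on the robot's side; origin at the centre of its underside; bystander
- mug: small mug, 62 mm across, 51 mm high, off to the right; origin at its underside; bystander
- glass: small glass, 49 mm across, 62 mm high, at the back; origin at the centre of its underside; bystander
- can: drinks can, 53 mm across, 134 mm high, at the back; origin at the centre of its underside; bystander
- tin_tall: food tin, 57 mm across, 72 mm high, at the back; origin at the centre of its underside; bystander
- packet: flat packet, 57 x 150 x 12 mm, lying at the back; origin at the centre of its underside; bystander

How it is judged:
By the outcome, as a careful person would: the job done as asked, in the order asked, and still so for the second after the job is handed in, while the arm keeps its last pose, push and grip.
It also fails if it takes over 46 s, if anything falls off the work surface, if the arm or the gripper's body presses on something with over 40 N, if the wrist force passes 120 N, or if a joint passes its speed limit or range.

## Robot

A 7-joint arm with a two-finger parallel gripper is mounted at the origin on a cart in front of the work surface, level with it; the furniture and walls round the work are solid. World frame = base frame: x ahead of the robot, y to its left, z up, the work surface at z = 0. Lengths are in m, angles in rad, forces in N, time in s.
With the tool pointing down it reaches from about 0.4 to 0.9 m from the base axis. Payload 5.6 kg.
Tool frame: the origin (TCP) lies midway between the tips of the shut fingers; the grasp point (between the pads) lies grip_point_offset behind it (grip_point_offset is the distance from the TCP to the grasp point, in m); z points along the fingers, y is the direction in which the jaws open and shut (so a half turn about z gives the same grasp; the last joint's range is limited). The gripper opens to 92 mm and grips with 3 to 60 N. Pads are 20 mm wide; open, the fingers measure 128 mm over their backs; the gripper's body (75 mm by 189 mm) begins 69 mm behind the grasp point.
Start: joints at [-1.238, 0.468, -0.012, 1.603, 0.006, 1.071, -0.056], TCP at [0.239, 0.605, 0.215] pointing down, gripper open.
Joint ranges: [-2.53, 2.53], [-0.31, 2.02], [-1.57, 1.55], [0.28, 2.44], [-1.29, 4.43], [0.15, 1.84], [-2.92, 2.92]. Speed limits (rad/s): [2.57, 2.57, 3.14, 3.14, 3.14, 3.14, 3.14].

## Interface

Orientations are given as a unit quaternion [w, x, y, z].
In Python, from station import state, capture, get_calibration, hand_in, search_frame, place_of, grip_point_offset gives the robot as it stands.
- The arm moves only by the tool step_arm, never from a script. Its argument "commands" is a list of rows, each a list of 2 entries, a list of its own where there are three numbers: the shift along the tool's x, y, z in mm, then the turn, a rotation vector about the tool's x, y, z in degrees. In form: [[[tx, ty, tz], [ax, ay, az]], ...]. A call has 1 to 10 rows; each row is the pose to reach, as a shift and turn from the pose commanded when the call began, along the tool's axes at that moment; what a row does not reach only later rows make up. A row lasts 1/12 s, in which the tool goes at most 41.7 mm and 7.16 degrees, less where a joint would pass 70% of its speed; a pose out of reach is approached as far as the arm can. A call with a gripper value outside its range is refused whole. "claw" is the finger opening in mm, from 0 to 91.9, set as the call begins (left out, the last holds). The fingers move at their own pace and stop on an object; "grip_force" is the grip in N (left out, the last holds). Time passes only in rows, so rows that repeat a pose let the fingers close. It gives the time, the measured TCP pose, the force and the opening at its end, in the units of the state.
- state(): the state, without advancing time (a new reading comes with each control period).
- capture(name): name is "scene" or "side" or "wrist"; returns (picture, depth): 480x640x3 uint8, blue, green, red; 480x640 float32, m along the optical axis (not along the pixel's ray), 0 where there is no reading.
- get_calibration(name): a dict with "mtx" (3x3 intrinsics, pixels), "k1" (the pictures are not rectified: a ray, as slopes to the right and down, at radius r is drawn at 1 + k1 r^2 times it, then the intrinsics apply), "R" (3x3) and "t" (3): a world point X has camera coordinates R X + t; the wrist camera has in their place "tool_from_camera" (4x4, takes a point from camera to tool coordinates, whose origin is the TCP and whose axes are the flange's). Camera axes: x right, y down, z forward; pixel columns grow to the right and rows downward; lengths in m; the calibration is good to about 2 mm. A picture is of the moment at which its call begins: read the wrist's pose just before it. get_calibration takes no time and is no camera call.
- hand_in(): hands the job in, once; it reports no verdict.
Trained networks look in the newest picture that a camera, given by its name, has taken for a name from the list of things; names that differ only in an ending like _2 or _b are one class to them, and where a whole thing is asked for, a point or a joint stands for the part that bears it (a point fixed in the world has none). Each returns a list of dicts, best first, with "score" (0 to 1); they miss things now and then, are a little off and sometimes report something else, mostly with a low value. They report only what shows in the picture. A call takes as long as a camera call.
- search_frame(camera, query): "bbox" ([left, top, right, bottom] in pixels, round what is visible of it).
- place_of(camera, query): "centre" ([column, row] in pixels: a listed point, or the origin of a listed thing).
The state is a dict: "time_s": time; "joint_pos": joint angles; "qvel": joint speeds; "effort": joint torques, N m; "tcp_pos": TCP position; "ee_rot": TCP orientation; "ft_force": force on the tool from outside, world axes, zero at the start; "torque": the same for the moment, N m; "grip_width": opening from 0.0 (shut) to 1.0 (fully open).
Only numpy, scipy, OpenCV 4.12 (cv2) and the standard library are available. Lean on these libraries where they do the work, as an engineer would, in place of code of your own. Each camera call takes 0.05 s, during which the arm holds its last target.

## Working session

There is one attempt and no reset: what is moved stays moved. The work goes in short steps, Python scripts to look and compute and a tool call to move; the robot and the scene stay as the last step left them, time stands still between calls to the robot, and variables do not carry over. Pictures are saved under pics/ and viewed, and the job is handed in when it is done.

Besides the shell and the picture viewer there is one more tool, called after "Request:" in YAML: its name, and indented under it one key for each argument. step_arm: Moves the arm, as the interface text tells. Its arguments: {"type":"object","properties":{"commands":{"type":"array"},"claw":{"type":"number"},"grip_force":{"type":"number"}},"required":["commands"]}

```bash
mkdir -p pics; ls; cat > h.py <<'E'
import numpy as np, cv2
from station import *
def grab(n,f):
    p,d=capture(n); cv2.imwrite(f'pics/{f}.png',p); np.save(f'pics/{f}_d.npy',d); return p,d
def ray(cal,uv):
    m=np.array(cal['mtx']); a=(uv[0]-m[0,2])/m[0,0]; b=(uv[1]-m[1,2])/m[1,1]
    rd=np.hypot(a,b); r=rd
    for _ in range(30): r=rd/(1+cal['k1']*r*r)
    s=r/rd if rd>0 else 1
    return np.array([a*s,b*s,1])
def w_depth(cal,uv,z): return np.array(cal['R']).T@(ray(cal,uv)*z-np.array(cal['t']))
def w_plane(cal,uv,h):
    R=np.array(cal['R']);t=np.array(cal['t']);o=-R.T@t;d=R.T@ray(cal,uv); return o+d*(h-o[2])/d[2]
def proj(cal,X):
    c=np.array(cal['R'])@X+np.array(cal['t']); a=c[:2]/c[2]; a=a*(1+cal['k1']*(a@a)); m=np.array(cal['mtx']); return np.array([m[0,0]*a[0]+m[0,2],m[1,1]*a[1]+m[1,2]])
def quat(q):
    from scipy.spatial.transform import Rotation as Ro
    return Ro.from_quat([q[1],q[2],q[3],q[0]]).as_matrix()
E
python3 - <<'E'
from h import *
np.set_printoptions(precision=4,suppress=True)
print(state(), grip_point_offset)
for n in ('scene','side'):
    c=get_calibration(n); print(n,-np.array(c['R']).T@c['t'])
    p,d=grab(n,n+'0')
    for q,h in [('squeegee',.062),('button_top',.082),('sleeve',.062),('blade',.062),('handle_grip',.062),('handle_end',.062),('holder',0)]:
        r=place_of(n,q)
        for k in r[:1]: print(q,k, w_plane(c,k['centre'],h))
E
```

```text
pics
{'time_s': 0.0, 'joint_pos': array([-1.238 ,  0.4684, -0.0116,  1.6036,  0.006 ,  1.0714, -0.0563]), 'qvel': array([-0.001 ,  0.0008,  0.0012,  0.0001,  0.0008, -0.0011, -0.002 ]), 'effort': array([ -0.0001, -52.0563,  -0.0125, -24.3749,  -0.0566,   0.0173,
         0.0002]), 'tcp_pos': array([0.2384, 0.6041, 0.2136]), 'ee_rot': array([-0.0001,  0.1868,  0.9824, -0.0009]), 'ft_force': array([0.0917, 0.1429, 0.5639]), 'torque': array([ 0.0058, -0.0398, -0.0274]), 'grip_width': 0.9956827268273687} 0.0187
scene [ 0.2087 -0.7022  0.9176]
squeegee {'centre': [241.4, 189.2], 'score': 0.64} [0.521  0.1919 0.062 ]
button_top {'centre': [243.7, 198.9], 'score': 0.52} [0.5057 0.1394 0.082 ]
sleeve {'centre': [261.7, 223.2], 'score': 0.61} [0.5169 0.0709 0.062 ]
blade {'centre': [270.8, 243.5], 'score': 0.96} [0.509  0.0079 0.062 ]
handle_grip {'centre': [247.2, 192.9], 'score': 0.97} [0.5279 0.1743 0.062 ]
handle_end {'centre': [220.3, 156.3], 'score': 0.62} [0.5224 0.3252 0.062 ]
holder {'centre': [241.6, 208.5], 'score': 0.62} [0.517  0.1935 0.    ]
side [ 0.3583 -1.3228  0.9794]
squeegee {'centre': [291.1, 205.6], 'score': 0.67} [0.5179 0.1819 0.062 ]
button_top {'centre': [293.1, 211.4], 'score': 0.44} [0.5157 0.1168 0.082 ]
sleeve {'centre': [293.2, 227.4], 'score': 0.95} [0.5081 0.066  0.062 ]
blade {'centre': [296.8, 236.2], 'score': 0.83} [0.5117 0.0213 0.062 ]
handle_grip {'centre': [291.4, 207.6], 'score': 0.78} [0.5173 0.1706 0.062 ]
handle_end {'centre': [289.3, 183.6], 'score': 0.76} [0.5299 0.3129 0.062 ]
```

View pics/scene0.png

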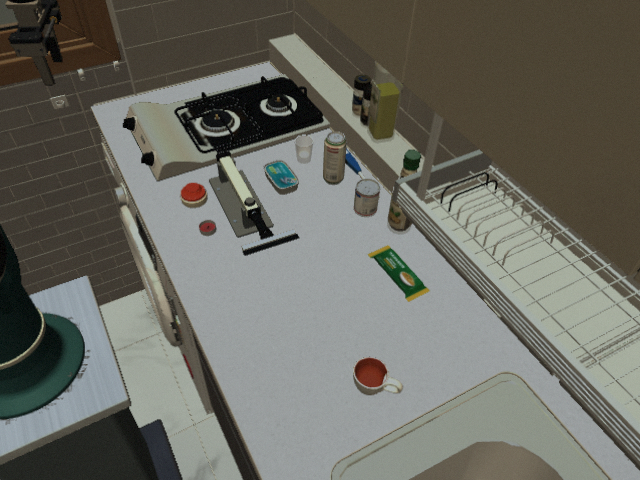

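View pics/side0.png

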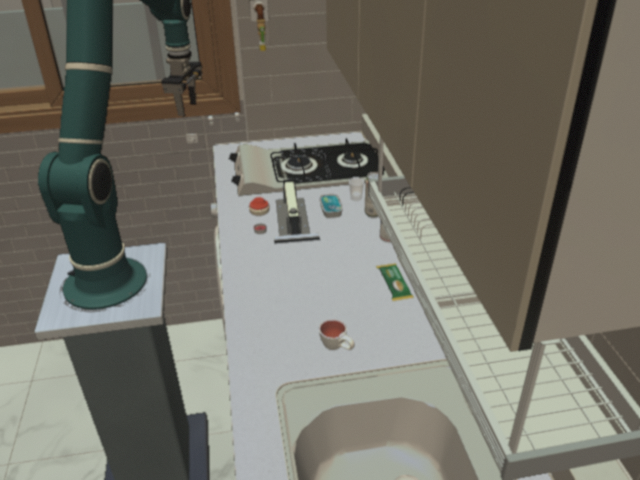

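The scene view shows the squeegee with its pommel near (222,155) and blade near (270,243). The timer (194,193) and candle (207,227) are on the robot side, with the flat tin (281,176) behind. Next I'll locate the bystanders and check the wrist camera geometry.

```bash
python3 - <<'E'
from h import *
np.set_printoptions(precision=4,suppress=True)
c=get_calibration('scene')
for q,h in [('timer',0),('tin_flat',0),('candle',0),('mug',0),('glass',0),('can',0),('tin_tall',0),('packet',0)]:
    r=place_of('scene',q)
    for k in r[:1]: print(q,k['score'],w_plane(c,k['centre'],h))
print(get_calibration('wrist'))
d=np.load('pics/scene0_d.npy')
# depth points of the whole tool: height 55..85mm, near
pts=[]
for v in range(140,255):
    for u in range(200,305):
        if d[v,u]>0:
            X=w_depth(c,(u,v),d[v,u]); pts.append([*X,u,v])
P=np.array(pts)
m=(P[:,2]>.05)&(P[:,2]<.1)&(P[:,1]<.36)&(P[:,1]>-.03)&(P[:,0]<.58)&(P[:,0]>.46)
Q=P[m]; print(len(Q))
for y in np.arange(0,.36,.02):
    s=Q[(Q[:,1]>=y)&(Q[:,1]<y+.02)]
    if len(s): print(round(y,2),len(s),s[:,0].min(),s[:,0].max(),s[:,0].mean(),s[:,2].max())
E
```

```text
timer 0.71 [0.4311 0.2832 0.    ]
tin_flat 0.81 [0.6489 0.2335 0.    ]
candle 0.49 [0.4186 0.1569 0.    ]
mug 0.94 [ 0.5451 -0.3492  0.    ]
glass 0.57 [0.7357 0.2901 0.    ]
can 0.66 [0.7626 0.1895 0.    ]
tin_tall 0.54 [ 0.7399 -0.1389  0.    ]
packet 0.87 [ 0.7449 -0.1446  0.    ]
{'mtx': array([[383.4508,   0.    , 320.2254],
       [  0.    , 383.4508, 238.4741],
       [  0.    ,   0.    ,   1.    ]]), 'k1': -0.04815199827466031, 'tool_from_camera': array([[-0.0003, -0.9639, -0.2664,  0.0759],
       [ 1.    , -0.0003,  0.0001,  0.0003],
       [-0.0002, -0.2664,  0.9639, -0.1683],
       [ 0.    ,  0.    ,  0.    ,  1.    ]])}
1838
0.0 444 0.4601792529884221 0.568447176723019 0.5114616124147153 0.07316937517855267
0.02 103 0.46120347685860796 0.568894586006629 0.5044798531074562 0.07515397520502413
0.04 74 0.49737145089997775 0.5211274254183643 0.5087207214427961 0.07554198379810738
0.06 65 0.5009910298590129 0.5200824616490586 0.5090368817245133 0.0764695548760611
0.08 69 0.5011318636003224 0.5244752252436111 0.5110723210558641 0.07676535432327573
0.1 124 0.49312296254443894 
[... 284 characters left out ...]
9022210598 0.0787122521881
0.18 86 0.5042314575359194 0.532690977616581 0.5159311573173744 0.0767585910989319
0.2 82 0.5054860583172335 0.5337879513254784 0.5175228789085493 0.07726724038395642
0.22 76 0.5071982205270221 0.5340517920463741 0.5183922772819711 0.0784171993015079
0.24 75 0.5078273102030616 0.5358154352344002 0.5196808293042849 0.07759924592553391
0.26 74 0.5091891395402037 0.5369676755327736 0.5214244336234873 0.0773421987255895
0.28 107 0.5039812946547995 0.5455572073688136 0.5213142472745005 0.07819023770382955
0.3 107 0.5048563295206413 0.5472730677704445 0.5235249484090658 0.0821563981684311
0.32 1 0.5291590985501835 0.5291590985501835 0.5291590985501835 0.06462506555709951
```

```bash
cat >> h.py <<'E'
from scipy.spatial.transform import Rotation as Ro
def target(yaw_y_dir, ):
    y=np.array([*yaw_y_dir,0.]); y/=np.linalg.norm(y); z=np.array([0,0,-1.]); x=np.cross(y,z); return np.stack([x,y,z],1)
def move_to(p,Rt):
    s=state(); R=quat(s['ee_rot']); 
    print('tcp',s['tcp_pos'].round(4),'shift mm',(R.T@(np.array(p)-s['tcp_pos'])*1000).round(1),'rot deg',np.degrees(Ro.from_matrix(R.T@Rt).as_rotvec()).round(2))
def wcal(s=None):
    s=s or state(); c=dict(get_calibration('wrist')); T=np.array(c['tool_from_camera']); R=quat(s['ee_rot'])
    Rwc=R@T[:3,:3]; o=R@T[:3,3]+s['tcp_pos']; c['R']=Rwc.T; c['t']=-Rwc.T@o; return c
E
python3 - <<'E'
from h import *
move_to([.515,.17,.27],target((1,-.06)))
E
```

```text
tcp [0.2386 0.6046 0.2146] shift mm [-416.7 -302.8  -55.4] rot deg [ 0.   0.  71.9]
```

Request:
step_arm:
  commands:
    - [[-40, -30, -30], [0, 0, 7]]
    - [[-80, -60, -50], [0, 0, 14]]
    - [[-120, -90, -55], [0, 0, 21]]
    - [[-155, -115, -55], [0, 0, 28]]
    - [[-190, -140, -55], [0, 0, 35]]
    - [[-225, -165, -55], [0, 0, 42]]
    - [[-260, -190, -55], [0, 0, 49]]
    - [[-295, -215, -55], [0, 0, 56]]
    - [[-330, -240, -55], [0, 0, 63]]
    - [[-365, -265, -55], [0, 0, 70]]
  claw: 0
  grip_force: 40

```text
time_s: 2.03
tcp_pos: [0.457, 0.2603, 0.27]
ee_rot: [-0.0, 0.719, 0.695, 0.001]
ft_force: [0.7, 0.8, 0.1]
grip_width: 0.298
```

```bash
python3 - <<'E'
from h import *
move_to([.515,.17,.27],target((1,-.06)))
E
```

```text
tcp [0.457  0.2603 0.27  ] shift mm [-88.3  60.9  -0. ] rot deg [ 0.03 -0.05  1.56]
```

Request:
step_arm:
  commands:
    - [[-27, 18, 0], [0, 0, 1]]
    - [[-53, 36, 0], [0, 0, 1.9]]
    - [[-53, 36, 0], [0, 0, 1.9]]
    - [[-53, 36, 0], [0, 0, 1.9]]

```text
time_s: 2.37
tcp_pos: [0.4917, 0.2064, 0.2697]
ee_rot: [0.0, 0.729, 0.684, 0.0]
ft_force: [-0.2, 0.9, -0.4]
grip_width: 0.012
```

```bash
python3 - <<'E'
from h import *
np.set_printoptions(precision=4,suppress=True)
s=state(); print(s['tcp_pos'],s['qvel'],s['joint_pos'])
c=wcal(s); p,d=grab('wrist','w0')
for q,h in [('squeegee',.062),('button_top',.082),('sleeve',.062),('blade',.062),('handle_grip',.062),('handle_end',.062),('holder',0),('timer',0),('candle',0)]:
    for k in place_of('wrist',q)[:1]:
        u,v=map(int,k['centre']); print(q,k, w_plane(c,k['centre'],h), w_depth(c,k['centre'],d[v,u]))
E
```

```text
[0.4917 0.2064 0.2697] [-0.0382  0.001  -0.0517  0.0023 -0.0119  0.0014 -0.0066] [-0.811   0.2139  0.4102  1.8495 -0.0952  1.0968 -0.4296]
squeegee {'centre': [348.9, 216.2], 'score': 0.83} [0.5195 0.1996 0.062 ] [0.5188 0.202  0.0732]
button_top {'centre': [346.9, 287.5], 'score': 0.73} [0.513  0.1314 0.082 ] [0.5033 0.2156 0.2813]
blade {'centre': [349.7, 85.0], 'score': 0.23} [0.5259 0.3232 0.062 ] [0.5251 0.3221 0.0725]
handle_grip {'centre': [350.3, 246.6], 'score': 0.57} [0.5195 0.1677 0.062 ] [0.5188 0.1709 0.0724]
handle_end {'centre': [352.8, 85.7], 'score': 0.79} [0.5287 0.3224 0.062 ] [0.5277 0.3211 0.0741]
holder {'centre': [346.3, 205.0], 'score': 0.87} [0.521  0.1994 0.    ] [0.5169 0.2129 0.0714]
timer {'centre': [260.1, 144.3], 'score': 0.63} [0.4284 0.2742 0.    ] [0.4349 0.2749 0.0419]
candle {'centre': [264.1, 238.4], 'score': 0.81} [0.4219 0.1656 0.    ] [0.4228 0.1671 0.0056]
```

View pics/w0.png

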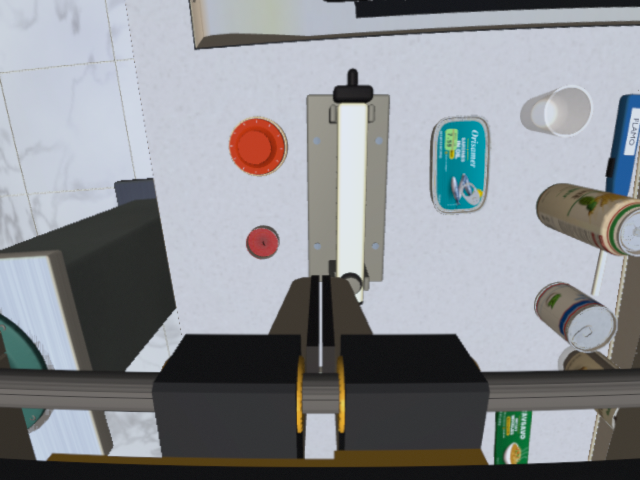

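```bash
python3 - <<'E'
from h import *
s=state();print(s['time_s'],s['tcp_pos'],s['qvel'].round(3))
move_to([.51,.0,.24],target((1,-.06)))
E
```

```text
2.8667 [0.4906285  0.20859396 0.26954468] [ 0.003  0.001  0.003 -0.002 -0.     0.001  0.   ]
tcp [0.4906 0.2086 0.2695] shift mm [-207.1   31.6   29.5] rot deg [-0.   -0.    0.05]
```

Request:
step_arm:
  commands:
    - [[-40, 6, 6], [0, 0, 0]]
    - [[-80, 12, 12], [0, 0, 0]]
    - [[-120, 18, 18], [0, 0, 0]]
    - [[-160, 24, 24], [0, 0, 0]]
    - [[-200, 31, 29], [0, 0, 0]]
    - [[-207, 31, 29], [0, 0, 0]]
    - [[-207, 31, 29], [0, 0, 0]]
    - [[-207, 31, 29], [0, 0, 0]]
    - [[-207, 31, 29], [0, 0, 0]]

```text
time_s: 3.62
tcp_pos: [0.5096, 0.0017, 0.2406]
ee_rot: [-0.0, 0.727, 0.687, 0.0]
ft_force: [-1.2, 0.6, 0.2]
grip_width: 0.005
```

```bash
python3 - <<'E'
from h import *
np.set_printoptions(precision=4,suppress=True)
s=state(); print(s['tcp_pos'],s['qvel'],s['joint_pos'])
c=wcal(s); p,d=grab('wrist','w1')
for q,h in [('squeegee',.062),('button_top',.082),('sleeve',.062),('handle_grip',.062),('handle_end',.062),('holder',0)]:
    for k in place_of('wrist',q)[:1]:
        u,v=map(int,k['centre']); print(q,k, w_plane(c,k['centre'],h), w_depth(c,k['centre'],d[v,u]))
E
```

```text
[0.5096 0.0017 0.2406] [-0.0113  0.0013 -0.005   0.0007  0.0012  0.0001  0.0044] [-0.5318  0.2061  0.5347  1.9426 -0.1233  1.0242  0.0007]
button_top {'centre': [318.2, 64.4], 'score': 0.7} [0.5147 0.1303 0.082 ] [0.5147 0.1306 0.0802]
sleeve {'centre': [323.3, 139.9], 'score': 0.69} [0.5156 0.0713 0.062 ] [0.5156 0.0714 0.0696]
handle_grip {'centre': [321.0, 20.8], 'score': 0.84} [0.5191 0.1672 0.062 ] [0.5189 0.1645 0.0726]
```

View pics/w1.png

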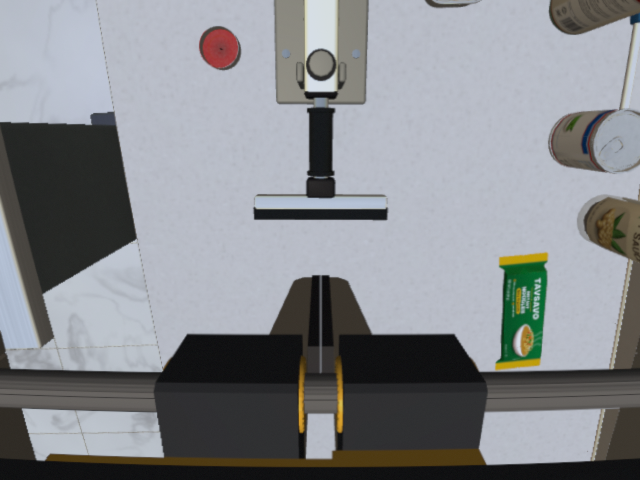

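The wrist view shows the whole front end. The button is at (321,64), the sleeve spans rows 108–177 at column 321, and the blade is at rows 195–219. The tool lies along the image column, so the jaw yaw looks right. I'll refine these numbers.

```bash
python3 - <<'E'
from h import *
np.set_printoptions(precision=4,suppress=True)
s=state(); c=wcal(s); d=np.load('pics/w1_d.npy'); p=cv2.imread('pics/w1.png')
# world cloud
P=np.array([[*w_depth(c,(u,v),d[v,u]),u,v] for v in range(0,225) for u in range(240,400) if d[v,u]>0])
b=P[(P[:,2]>.0775)&(P[:,1]<.15)&(P[:,1]>.1)]
print('button n',len(b),b[:,:3].mean(0),b[:,:2].min(0),b[:,:2].max(0),'zmax',np.median(b[:,2]))
Q=P[(P[:,2]>.05)]
for y in np.arange(-.02,.19,.01):
    s_=Q[(Q[:,1]>=y)&(Q[:,1]<y+.01)]
    if len(s_): print(round(y,2),len(s_),s_[:,0].min(),s_[:,0].max(),(s_[:,0].min()+s_[:,0].max())/2,np.percentile(s_[:,2],95))
cv2.imwrite('pics/w1c.png',cv2.resize(p[0:230,220:420],None,fx=2.6,fy=2.6,interpolation=cv2.INTER_CUBIC))
for v in (64,110,142,175,219): print(v,w_plane(c,(321,v),.0725 if v>100 else .082))
E
```

```text
button n 504 [0.517  0.13   0.0799] [0.5073 0.1204] [0.5267 0.14  ] zmax 0.07990816595469241
-0.01 258 0.48712866019672074 0.5707664459602497 0.5289475530784853 0.06326707650455227
0.0 1297 0.4472839509278772 0.5710185889825531 0.5091512699552152 0.06691428750227779
0.01 1441 0.44842187718815774 0.5693566514446868 0.5088892643164222 0.0682616739178237
0.02 646 0.45077340197567034 0.5328231992022799 0.4917983005889751 0.06975823177074092
0.03 306 0.49779603032386205 0.5238933343095916 0.5108446823167269 0.0703322878801507
0.04 298 0.4992259380990454 0.5236147693741033 0.5114203537365744 0.07217606875300583
0.05 272 0.5016787367664297 0.5227147883333231 0.5121967625498764 0.07095487561122084
0.06 286 0.5023120691395977 0.5232305745533942 0.512771321846496 0.07080747966259177
0.07 287 0.5030082181713424 0.5237081212636535 0.513358169717498 0.07111322404585012
0.08 290 0.5036399014815637 0.5242292645730899 0.5139345830273268 0.07127808318458745
0.09 282 0.5028478158618779 0.5272259525599015 0.5150368842108897 0.07268885260028184
0.1 348 0.5015888577775148 0.529239709552067 0.5154142836647909 0.07308054014309077
0.11 476 0.4965888608038722 0.5367806032632324 0.5166847320335524 0.0732846639462004
0.12 675 0.49534372231847057 0.5373487876145032 0.5163462549664869 0.08080946719257243
0.13 487 0.49600478501675827 0.537270582940814 0.5166376839787861 0.0809154406361181
0.14 442 0.5037093924713326 0.5317611294922462 0.5177352609817893 0.07330581289377783
0.15 450 0.5043845690826178 0.5317597408400411 0.5180721549613294 0.07318389521132122
0.16 467 0.5050446757368302 0.53288045938087 0.5189625675588501 0.07325748529459729
0.17 407 0.5057367124347094 0.5339044720280292 0.5198205922313692 0.07324213105170024
64 [0.517 0.129 0.082]
110 [0.515  0.0945 0.0725]
142 [0.5134 0.0684 0.0725]
175 [0.5118 0.0404 0.0725]
219 [0.5095 0.0012 0.0725]
```

View pics/w1c.png

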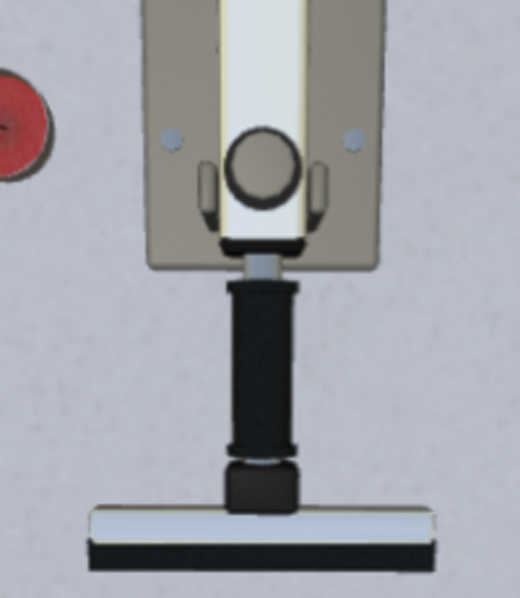

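```bash
python3 - <<'E'
from h import *
print(state()['ft_force'])
move_to([.517,.130,.10],target((1,-.0635)))
E
```

```text
[ 0.11081251  0.57892207 -0.6935792 ]
tcp [5.094e-01 3.000e-04 2.406e-01] shift mm [ 1.299e+02 -1.000e-01  1.406e+02] rot deg [ 0.   -0.01  0.27]
```

Request:
step_arm:
  commands:
    - [[40, 0, 0], [0, 0, 0]]
    - [[80, 0, 0], [0, 0, 0]]
    - [[115, 0, 10], [0, 0, 0]]
    - [[130, 0, 40], [0, 0, 0.2]]
    - [[130, 0, 80], [0, 0, 0.2]]
    - [[130, 0, 115], [0, 0, 0.2]]
    - [[130, 0, 135], [0, 0, 0.2]]
    - [[130, 0, 140], [0, 0, 0.2]]
    - [[130, 0, 140], [0, 0, 0.2]]
    - [[130, 0, 140], [0, 0, 0.2]]

```text
time_s: 4.8
tcp_pos: [0.5181, 0.1294, 0.1015]
ee_rot: [0.0, 0.729, 0.684, 0.001]
ft_force: [0.4, 0.6, -0.1]
grip_width: 0.007
```

```bash
python3 - <<'E'
from h import *
s=state();print(s['ft_force'],s['qvel'].round(3))
move_to([.517,.130,.076],target((1,-.0635)))
E
```

```text
[ 0.40225441  0.63840586 -0.10789081] [-0.    -0.026  0.008 -0.011 -0.001 -0.002  0.002]
tcp [0.5181 0.1294 0.1015] shift mm [ 0.5 -1.2 25.5] rot deg [ 0.08 -0.02 -0.01]
```

Request:
step_arm:
  commands:
    - [[0, -1, 8], [0, 0, 0]]
    - [[0, -1, 15], [0, 0, 0]]
    - [[0, -1, 18], [0, 0, 0]]
    - [[0, -1, 20], [0, 0, 0]]
    - [[0, -1, 22], [0, 0, 0]]
    - [[0, -1, 23], [0, 0, 0]]
    - [[0, -1, 24], [0, 0, 0]]
    - [[0, -1, 24], [0, 0, 0]]
    - [[0, -1, 24], [0, 0, 0]]

```text
time_s: 5.55
tcp_pos: [0.5164, 0.1295, 0.077]
ee_rot: [-0.0, 0.729, 0.684, 0.0]
ft_force: [-1.5, 0.1, 5.2]
grip_width: 0.005
```

Request:
step_arm:
  commands:
    - [[0, 0, 1], [0, 0, 0]]
    - [[0, 0, 2], [0, 0, 0]]
    - [[0, 0, 2], [0, 0, 0]]
    - [[0, 0, 2], [0, 0, 0]]

```text
time_s: 5.88
tcp_pos: [0.5166, 0.1294, 0.0763]
ee_rot: [-0.0, 0.729, 0.684, 0.0]
ft_force: [-3.8, -1.8, 17.0]
grip_width: 0.001
```

Request:
step_arm:
  commands:
    - [[0, 0, -15], [0, 0, 0]]
    - [[0, 0, -45], [0, 0, 0]]
    - [[-35, 0, -45], [0, 0, 0]]
    - [[-62, 0, -45], [0, 0, 0]]
    - [[-62, 0, -45], [0, 0, 0]]
    - [[-62, 0, -45], [0, 0, 0]]
    - [[-62, 0, -45], [0, 0, 0]]
  claw: 60

```text
time_s: 6.47
tcp_pos: [0.5123, 0.0681, 0.1194]
ee_rot: [-0.0, 0.729, 0.684, 0.0]
ft_force: [-0.2, -0.0, 0.5]
grip_width: 0.489
```

```bash
python3 - <<'E'
from h import *
s=state();print(s['ft_force'],s['qvel'].round(3),s['grip_width'])
p,d=grab('wrist','w2'); grab('scene','s2')
move_to([.5133,.068,.043],target((1,-.0635)))
E
```

```text
[-0.24739795 -0.03834675  0.45070157] [-0.015  0.007 -0.012 -0.006  0.002  0.002 -0.001] 0.48899436898957577
tcp [0.5122 0.0687 0.1193] shift mm [-0.7  1.1 76.3] rot deg [-0.02 -0.01  0.09]
```

View pics/w2.png

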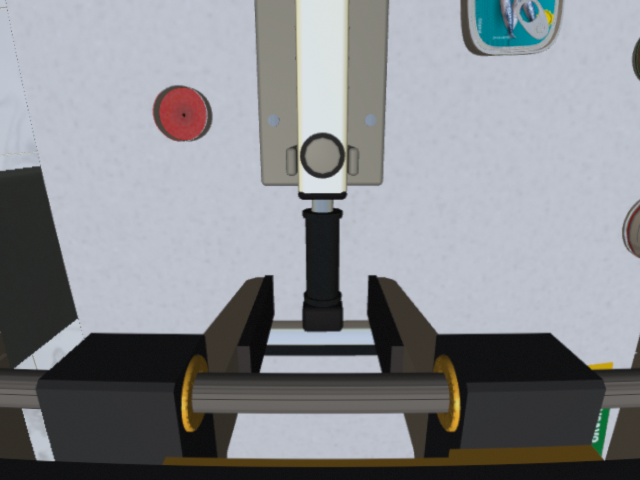

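The sleeve (322,255) is centred between the open fingers. Descending.

Request:
step_arm:
  commands:
    - [[0, 1, 30], [0, 0, 0]]
    - [[0, 1, 55], [0, 0, 0]]
    - [[0, 1, 70], [0, 0, 0]]
    - [[0, 1, 76], [0, 0, 0]]
    - [[0, 1, 76], [0, 0, 0]]
    - [[0, 1, 76], [0, 0, 0]]
    - [[0, 1, 76], [0, 0, 0]]

```text
time_s: 7.15
tcp_pos: [0.5141, 0.0679, 0.0444]
ee_rot: [0.0, 0.729, 0.684, 0.001]
ft_force: [-0.5, -0.8, 0.5]
grip_width: 0.657
```

```bash
python3 - <<'E'
from h import *
s=state();print(s['tcp_pos'],s['ft_force'],s['grip_width'])
d=np.load('pics/w2_d.npy')
print('button depth',np.median(d[150:162,315:330]),'handle depth',np.median(d[110:125,310:335]))
E
```

```text
[0.51411299 0.0678939  0.0444348 ] [-0.458122   -0.75890638  0.48371173] 0.6569026230706198
button depth 0.20795135 handle depth 0.2055532
```

Request:
step_arm:
  commands:
    - [[0, 0, 0], [0, 0, 0]]
    - [[0, 0, 0], [0, 0, 0]]
    - [[0, 0, 0], [0, 0, 0]]
    - [[0, 0, 0], [0, 0, 0]]
    - [[0, 0, 0], [0, 0, 0]]
    - [[0, 0, 0], [0, 0, 0]]
  claw: 10
  grip_force: 45

```text
time_s: 7.65
tcp_pos: [0.5133, 0.0675, 0.0437]
ee_rot: [0.0, 0.729, 0.684, 0.0]
ft_force: [0.3, 0.1, 0.8]
grip_width: 0.239
```

Request:
step_arm:
  commands:
    - [[-5, 0, 0], [0, 0, 0]]
    - [[-11, 0, 0], [0, 0, 0]]
    - [[-18, 0, 0], [0, 0, 0]]
    - [[-25, 0, 0], [0, 0, 0]]
    - [[-32, 0, 0], [0, 0, 0]]
    - [[-39, 0, 0], [0, 0, 0]]
    - [[-46, 0, 0], [0, 0, 0]]
    - [[-53, 0, 0], [0, 0, 0]]
    - [[-60, 0, 0], [0, 0, 0]]
    - [[-67, 0, 0], [0, 0, 0]]

```text
time_s: 8.48
tcp_pos: [0.5091, 0.0009, 0.0436]
ee_rot: [-0.0, 0.729, 0.684, 0.0]
ft_force: [0.2, 1.5, 1.5]
grip_width: 0.216
```

Request:
step_arm:
  commands:
    - [[-7, 0, 0], [0, 0, 0]]
    - [[-14, 0, 0], [0, 0, 0]]
    - [[-21, 0, 0], [0, 0, 0]]
    - [[-28, 0, 0], [0, 0, 0]]
    - [[-35, 0, 0], [0, 0, 0]]
    - [[-41, 0, 0], [0, 0, 0]]
    - [[-47, 0, 0], [0, 0, 0]]
    - [[-53, 0, 0], [0, 0, 0]]
    - [[-55, 0, 0], [0, 0, 0]]
    - [[-55, 0, 0], [0, 0, 0]]

```text
time_s: 9.32
tcp_pos: [0.5056, -0.0543, 0.0436]
ee_rot: [-0.0, 0.729, 0.684, 0.0]
ft_force: [1.7, 2.8, 3.1]
grip_width: 0.217
```

```bash
python3 - <<'E'
from h import *
s=state();print(s['tcp_pos'],s['ft_force'],s['grip_width'],np.linalg.norm(s['tcp_pos']-[.5133,.0675,.0437]))
grab('scene','s3');grab('wrist','w3')
E
```

```text
[ 0.50555923 -0.05429561  0.04357246] [1.6840494  2.77244364 3.09928342] 0.21707641483606627 0.12204140969980098
```

View pics/w3.png

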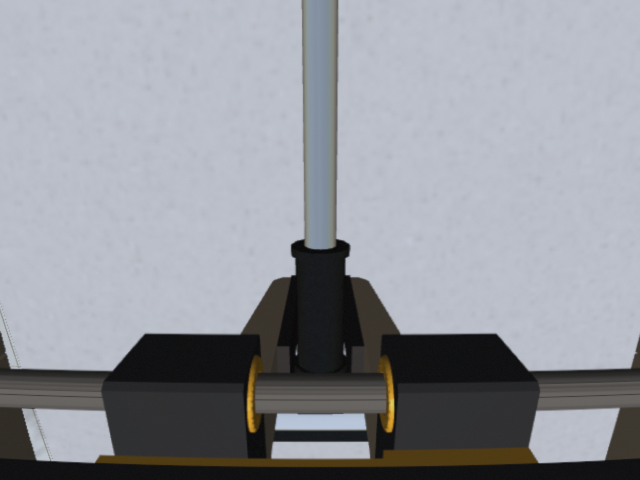

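The rod is out about 122 mm, with little end force. I'll pull slightly further to confirm the hard stop.

Request:
step_arm:
  commands:
    - [[-1.5, 0, 0], [0, 0, 0]]
    - [[-3, 0, 0], [0, 0, 0]]
    - [[-3, 0, 0], [0, 0, 0]]
    - [[-3, 0, 0], [0, 0, 0]]

```text
time_s: 9.75
tcp_pos: [0.5055, -0.0544, 0.0435]
ee_rot: [-0.001, 0.728, 0.685, 0.001]
ft_force: [1.6, 9.8, 3.1]
grip_width: 0.215
```

Request:
step_arm:
  commands:
    - [[3, 0, 0], [0, 0, 0]]
    - [[3, 0, 0], [0, 0, 0]]
    - [[3, 0, 0], [0, 0, 0]]
    - [[3, 0, 0], [0, 0, 0]]
    - [[3, 0, 0], [0, 0, 0]]
    - [[3, 0, 0], [0, 0, 0]]
  claw: 60

```text
time_s: 10.25
tcp_pos: [0.5054, -0.0548, 0.0434]
ee_rot: [0.0, 0.729, 0.684, -0.0]
ft_force: [-0.1, 0.2, -0.3]
grip_width: 0.628
```

Request:
step_arm:
  commands:
    - [[3, 0, -15], [0, 0, 0]]
    - [[3, 0, -50], [0, 0, 0]]
    - [[3, 0, -75], [0, 0, 0]]
    - [[20, 0, -85], [0, 0, 0]]
    - [[58, 0, -85], [0, 0, 0]]
    - [[96, 0, -85], [0, 0, 0]]
    - [[134, 0, -85], [0, 0, 0]]
    - [[134, 0, -85], [0, 0, 0]]
    - [[134, 0, -85], [0, 0, 0]]

```text
time_s: 11.0
tcp_pos: [0.5138, 0.0817, 0.1283]
ee_rot: [-0.0, 0.728, 0.686, -0.0]
ft_force: [0.2, -1.4, -0.1]
grip_width: 0.651
```

```bash
python3 - <<'E'
from h import *
np.set_printoptions(precision=4,suppress=True)
s=state();print(s['tcp_pos'],s['ft_force'],s['grip_width'],s['qvel'].round(3))
c=wcal(s);p,d=grab('wrist','w4');grab('scene','s4')
P=np.array([[*w_depth(c,(u,v),d[v,u]),u,v] for v in range(0,260) for u in range(240,400) if d[v,u]>0])
Q=P[(P[:,2]>.06)&(P[:,2]<.09)]
for y in np.arange(.1,.36,.02):
    s_=Q[(Q[:,1]>=y)&(Q[:,1]<y+.01)]
    if len(s_): print(round(y,2),len(s_),(s_[:,0].min()+s_[:,0].max())/2,np.percentile(s_[:,2],95))
move_to([.5188,.163,.125],target((1,-.0635)))
E
```

```text
[0.5138 0.0817 0.1283] [ 0.2057 -1.3861 -0.1246] 0.6511600488023283 [ 0.047 -0.005  0.05   0.019  0.011 -0.001  0.009]
0.1 473 0.5150726846258857 0.07298761822322146
0.12 1073 0.5163202301728383 0.07583859638232746
0.14 846 0.5174983001710205 0.07326951931478037
0.16 910 0.5186218598525323 0.07319384475608483
0.18 951 0.5193858597455306 0.0731628795471736
0.2 1021 0.5209705589298093 0.07326698887036899
0.22 627 0.5219355609880738 0.07331891140543943
tcp [0.5139 0.0783 0.1284] shift mm [84.8 -0.5  3.4] rot deg [-0.01  0.05 -0.06]
```

View pics/w4.png

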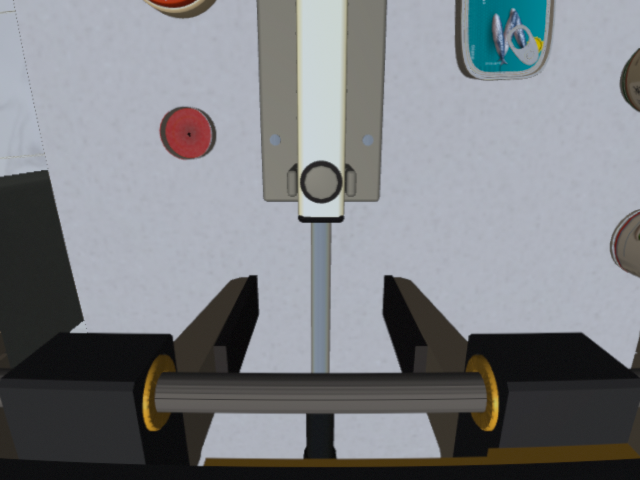

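View pics/s4.png

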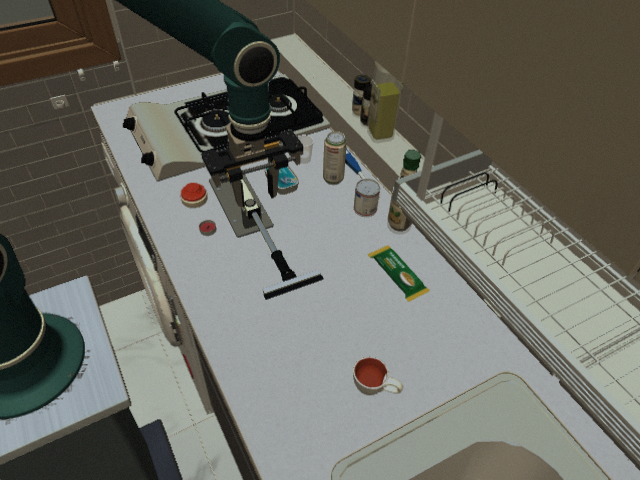

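The rod is extended in the scene view (blade at (293,285)), the button is down and the handle is still in place. Now I'll grip the handle.

Request:
step_arm:
  commands:
    - [[40, 0, 0], [0, 0, 0]]
    - [[75, 0, 0], [0, 0, 0]]
    - [[84, 0, 10], [0, 0, 0]]
    - [[84, 0, 40], [0, 0, 0]]
    - [[84, 0, 65], [0, 0, 0]]
    - [[84, 0, 80], [0, 0, 0]]
    - [[84, 0, 85], [0, 0, 0]]
    - [[84, 0, 85], [0, 0, 0]]
    - [[84, 0, 85], [0, 0, 0]]
    - [[84, 0, 85], [0, 0, 0]]

```text
time_s: 11.93
tcp_pos: [0.5204, 0.1628, 0.0446]
ee_rot: [0.0, 0.73, 0.684, 0.001]
ft_force: [0.1, 0.2, 0.1]
grip_width: 0.652
```

Request:
step_arm:
  commands:
    - [[0, 0, 0], [0, 0, 0]]
    - [[0, 0, 0], [0, 0, 0]]
    - [[0, 0, 0], [0, 0, 0]]
    - [[0, 0, 0], [0, 0, 0]]
    - [[0, 0, 0], [0, 0, 0]]
    - [[0, 0, 0], [0, 0, 0]]
    - [[0, 0, 0], [0, 0, 0]]
  claw: 10
  grip_force: 50

```text
time_s: 12.52
tcp_pos: [0.5194, 0.1635, 0.0438]
ee_rot: [-0.0, 0.729, 0.684, 0.0]
ft_force: [-0.3, 1.3, 3.6]
grip_width: 0.303
```

Gripped: the opening is about 28 mm, which matches the handle. Lifting slowly, straight up.

Request:
step_arm:
  commands:
    - [[0, 0, -4], [0, 0, 0]]
    - [[0, 0, -9], [0, 0, 0]]
    - [[0, 0, -15], [0, 0, 0]]
    - [[0, 0, -21], [0, 0, 0]]
    - [[0, 0, -28], [0, 0, 0]]
    - [[0, 0, -36], [0, 0, 0]]
    - [[0, 0, -44], [0, 0, 0]]
    - [[0, 0, -52], [0, 0, 0]]
    - [[0, 0, -60], [0, 0, 0]]
    - [[0, 0, -68], [0, 0, 0]]

```text
time_s: 13.35
tcp_pos: [0.5194, 0.1632, 0.1125]
ee_rot: [0.0, 0.729, 0.684, 0.0]
ft_force: [0.3, -0.1, -3.7]
grip_width: 0.302
```

Request:
step_arm:
  commands:
    - [[0, 0, -8], [0, 0, 0]]
    - [[0, 0, -16], [0, 0, 0]]
    - [[0, 0, -23], [0, 0, 0]]
    - [[0, 0, -29], [0, 0, 0]]
    - [[0, 0, -33], [0, 0, 0]]
    - [[0, 0, -33], [0, 0, 0]]
    - [[0, 0, -33], [0, 0, 0]]
    - [[0, 0, -33], [0, 0, 0]]

```text
time_s: 14.02
tcp_pos: [0.519, 0.1632, 0.1442]
ee_rot: [-0.0, 0.729, 0.684, -0.0]
ft_force: [-0.3, -0.5, -3.3]
grip_width: 0.3
```

```bash
python3 - <<'E'
from h import *
np.set_printoptions(precision=4,suppress=True)
s=state();print(s['time_s'],s['tcp_pos'],s['ft_force'],s['grip_width'],s['qvel'].round(3),s['torque'])
p,d=grab('scene','s5');c=get_calibration('scene')
for q in ('sleeve','blade','handle_end','handle_grip'):
    for k in place_of('scene',q)[:1]:
        u,v=map(int,k['centre']); print(q,k,w_depth(c,(u,v),d[v,u]),w_plane(c,k['centre'],.162))
c=wcal(s);p,d=grab('wrist','w5')
for v in (100,150,200,240): print(v,w_depth(c,(320,v),d[v,320]))
for n in ('scene',):
  c=get_calibration(n)
  for q in ('timer','tin_flat','candle','mug','glass','can','tin_tall','packet'):
    for k in place_of(n,q)[:1]: print(q,k['score'],w_plane(c,k['centre'],0))
E
```

```text
14.0167 [0.519  0.1632 0.1442] [-0.3164 -0.5053 -3.2667] 0.3003190208896593 [ 0.001  0.004 -0.     0.002  0.001 -0.001  0.003] [-0.0123  0.0902 -0.0309]
sleeve {'centre': [279.8, 231.3], 'score': 0.91} [ 0.4971 -0.0631  0.1734] [ 0.5025 -0.0547  0.162 ]
blade {'centre': [294.9, 255.1], 'score': 0.71} [ 0.4982 -0.1228  0.1655] [ 0.5009 -0.1211  0.162 ]
handle_end {'centre': [396.8, 270.9], 'score': 0.3} [ 0.7318 -0.1438  0.0133] [ 0.6459 -0.238   0.162 ]
handle_grip {'centre': [243.8, 162.2], 'score': 0.93} [0.5157 0.1485 0.1766] [0.5231 0.1639 0.162 ]
100 [0.5237 0.2498 0.1719]
150 [0.5226 0.2328 0.1723]
200 [0.5215 0.2148 0.1725]
240 [0.5205 0.1998 0.1734]
timer 0.97 [0.4292 0.2758 0.    ]
tin_flat 0.64 [0.6511 0.2438 0.    ]
candle 0.59 [0.4162 0.1628 0.    ]
mug 0.9 [ 0.5448 -0.3521  0.    ]
glass 0.67 [0.7333 0.2872 0.    ]
can 0.88 [0.7631 0.1832 0.    ]
tin_tall 0.9 [0.7841 0.051  0.    ]
packet 0.89 [ 0.7426 -0.1403  0.    ]
```

View pics/s5.png

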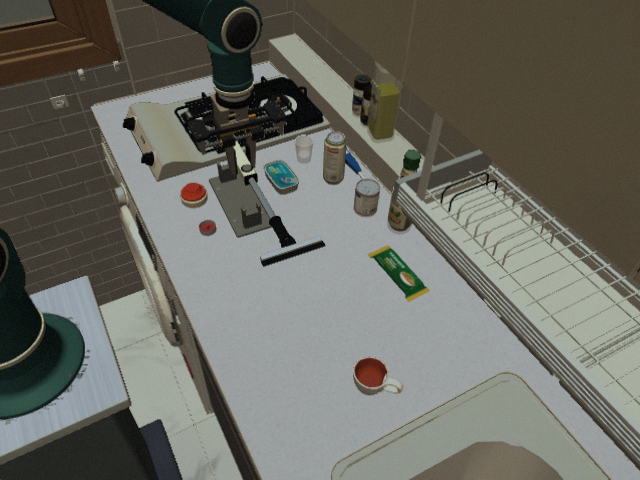

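View pics/w5.png

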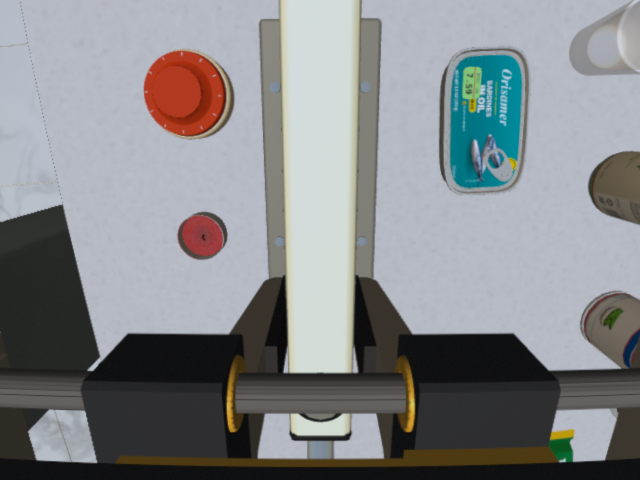

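The squeegee is held clear of the holder with the rod still out: blade near (295,252), sleeve near (283,232). It is level to within about 2°, and the neighbouring objects look unmoved. Handing in.

```bash
python3 - <<'E'
from station import *
print(hand_in())
E
```

```text
the job is handed in; nothing more can be done
None
```

The job is handed in, and the gripper is still holding the squeegee in the air, fully extended and roughly level. The arm finished at about 14 s on the robot's clock; the limit was 46 s.

- **Button:** I pressed it to its hard end, at about 17 N. A later depth reading put it roughly 3 mm proud of the handle, so it stayed down.
- **Rod:** I pulled the sleeve about 122 mm, past both clicks. A further 3 mm of pull raised the force to 9.8 N without moving anything, so the rod was at the second stop.
- **Lift:** I gripped the handle at about x = 33 mm of the squeegee and raised it about 100 mm, from TCP height 43.8 to 144.2 mm.

**Last checks:**
- The vertical wrist force of about 3.3 N fits the tool's weight, and the finger opening of about 28 mm fits the handle.
- The blade front was at y ≈ -0.12, where it should be with the rod fully out. The tool is level to about 2°, with the blade end slightly higher.
- In the pictures the bystanders stand where they were. Their positions agree with the first look to about 1 cm.

**Checks that disagreed:**
- The network's first position for the tall tin was close to the packet's and looked like a misdetection; its later position fits the pictures.
- In the last picture its guess for the handle's rear end (score 0.3) landed near the packet, so I ignored it.

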